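# Step up the bench power pack and switch it on

### The job

On the bench power pack, turn the bar-shaped selector knob clockwise by three clicks from where it stands, and leave it resting in that click. Then push the pack's switch lever up the panel, as far as it goes, to switch the output on. Let go, and do not knock the other things on the bench over or out of place.

Things in the scene. Friction and masses are not known exactly. Their poses are not given: they have to be found in the camera images.
- pack: Grey bench power pack, fixed, 210 deep (x) x 260 wide (y) x 115 tall. Origin: centre of its underside; x points from its front (the robot's side) to its back, y to the left, z up. Its control panel slopes up from the front edge; behind it is a flat top, 60 deep, with two terminal posts 24 mm high.
- panel (a point): Centre of the sloping panel's surface, axes as the pack's. The panel is 170 long x 260 wide and 28 degrees from horizontal, facing front and up: its normal is (-sin 28, 0, cos 28) and 'up the panel' is (cos 28, 0, sin 28) in these axes. It starts 35 mm high at the pack's front (x = -105) and ends 115 mm high at x = +45.
- selector_grip (a point): Selector knob, black: a disc 80 in diameter and 10 thick, 4 mm off the panel, with a raised bar across it to grip, 16 wide, 72 long, 36 high above the disc. This point is on the knob's axis (the panel's normal; this point's z), 37 mm out from the panel, 23 mm above the disc's face and 13 mm below the bar's top; about 52 mm left (+y) of the panel's centre.
- selector_nose (a point): Nose of the selector's bar, 42 mm from the axis and level with selector_grip, turning with the knob. The bar runs from 30 mm behind the axis to this end, which has a white line on top. Eight white ticks on the panel mark the positions, one click apart.
- selector (a joint): Angle of the selector, rad, growing clockwise as seen facing the panel. Eight click positions 24 degrees (0.419 rad) apart, at 0, 0.419 ... 2.932, with end stops just beyond. At 0 the nose points 84 degrees anticlockwise of up-the-panel. A sprung ball draws it into the nearest; 0.12 N m pulls it out. It starts at the first, second or third position, perhaps up to 6 degrees off, and springs into it when first touched.
- switch_tip (a point): Centre of the black ball (26 diameter) at the end of the switch lever, a 10 mm thick steel rod, 60 mm from the hinge. It moves with the lever.
- switch_hinge (a point): Hinge of the switch lever, its axis along the pack's y: 22 mm out from the panel, 78 mm right (-y) of the panel's centre, in a black block 70 (along the slope) x 50 x 25 high.
- switch (a joint): Angle of the switch lever, rad: 0 is off, leaning down the panel 0.5 rad from the panel's normal; 1.0 is on, leaning up the panel by as much, against its stop. It moves with light friction (about 1 N at the ball) and stays where it is left.
- sample_bottle: Bystander: clear square bottle with a white cap, 66 x 66 x 146. Origin under its centre, as for all bystanders.
- tumbler: Bystander: blue drinking tumbler, 91 diameter, 217 tall.
- beaker: Bystander: glass beaker, 76 diameter, 100 tall.
- gas_probe: Bystander: black gas sensor probe lying down, about 158 long, 40 thick.
- calculator: Bystander: black pocket calculator, 150 x 74 x 12, lying in front of the pack.
- screw_cap: Bystander: white screw cap, 60 diameter, 16 tall, lying on the pack's flat top.
- weight: Bystander: brass weight with a knob, 40 diameter, 58 tall.

How it is judged (in metres and radians):
On the way:
1. the selector rests three clicks clockwise of its start while the switch is still off (distance of selector_nose from where it was at the start of the episode between 0.042 and 0.0562 m and value of joint selector above 1.05 rad and value of joint switch below 0.6 rad), for 0.2 s.
At the end, for the whole second after the job is handed in: The selector rests in the click that is three clicks (72 degrees, give or take 12) clockwise of its start, and the switch lever is up, beyond 0.8 of its 1.0 rad (distance of selector_nose from where it was at the start of the episode between 0.042 and 0.0562 m and value of joint selector above 1.05 rad and value of joint switch above 0.8 rad); the robot touches nothing.
It fails at once if a bystander was tipped or shifted by more than 30 mm (distance of any of sample_bottle, tumbler, beaker, gas_probe, calculator, screw_cap, weight from where it was at the start of the episode above 0.03 m or angle between any of sample_bottle, tumbler, beaker, weight's own z axis and vertical above 0.4 rad).
It also fails if it takes over 45 s, if anything falls off the work surface, if the arm or the gripper's body presses on something with over 40 N, if the wrist force passes 120 N, or if a joint passes its speed limit or range.

### The arm

A 6-joint arm with a two-finger parallel gripper is mounted at the origin on the work surface. World frame = base frame: x ahead of the robot, y to its left, z up, the work surface at z = 0. Lengths are in m, angles in degrees, forces in N, time in s.
With the tool pointing down it reaches from about 0.375 to 0.9 m from the base axis. Payload 3.1 kg.
Tool frame: the origin (TCP) lies at the very end of the fingers, on their centre line; the grasp point (between the pads) lies 19 mm behind it (bot.grip_point_offset is the distance from the TCP to the grasp point, in m); z points along the fingers, x is the direction in which the jaws open and shut, and the axes are right-handed (so a half turn about z gives the same grasp; the last joint's range is limited). The gripper opens to 87 mm and grips with 3 to 60 N. Pads are 19 mm wide; open, the fingers measure 117 mm over their backs; the gripper's body (75 mm by 190 mm) begins 51 mm behind the grasp point.
Start: joints at [66.091, 30.224, 82.088, -0, 67.689, -10.227], TCP at [0.148, 0.607, 0.223] pointing down, gripper open.
Joint ranges: [-176.69, 176.69], [-43.24, 126.21], [12.49, 139.97], [-82, 262], [0, 151.66], [-163.58, 163.58]. Speed limits (degrees/s): [159.86, 159.86, 180, 180, 180, 180].

### API

Orientations are given as a 3x3 rotation matrix whose columns are the frame's x, y, z axes.
In Python, from rig import bot, capture, recognise, place_of gives the robot as it stands.
- The arm moves only by the tool send_rows, never from a script. Its argument "motion" is a list of rows, each a list of 2 entries, a list of its own where there are three numbers: the shift along the tool's x, y, z in mm, then the turn about the tool's z in rad. A call has exactly 5 rows; each row shifts and turns the pose as measured when the row begins, along the tool's axes as they then stand; what a row does not reach is not made up. A row lasts 1/12 s, in which the tool goes at most 41.7 mm and 7.16 degrees, less where a joint would pass 70% of its speed; a pose out of reach is approached as far as the arm can. A call with a gripper value outside its range is refused whole. "gripper" is the closure, from 0 (fully open) to 1 (shut), set as the call begins (left out, the last holds). The fingers move at their own pace and stop on an object; the grip force is fixed at half the most. Time passes only in rows, so rows that do not move let the fingers close, or fill a call up. It gives the time, the measured TCP pose, the force and the opening at its end, in the units of the state.
- bot.read_state(): the state, without advancing time (a new reading comes with each control period).
- capture(name): name is "scene" or "top" or "wrist"; returns a dict with "image" (420x560x3 uint8, blue, green, red), "fx", "fy", "cx", "cy" (pixels), "dist_coeffs" ([k1, k2, p1, p2, k3] as OpenCV has them; the pictures are not rectified), "rvec" (rotation vector, rad) and "tvec" (3), from world to camera coordinates, as OpenCV has them. Camera axes: x right, y down, z forward; pixel columns grow to the right and rows downward; lengths in m; the calibration is good to about 2 mm. A picture is of the moment at which its call begins. There is no depth.
- bot.hand_in(): hands the job in, once; it reports no verdict.
Trained networks look in the newest picture that a camera, given by its name, has taken for a name from the list of things; names that differ only in an ending like _2 or _b are one class to them, and where a whole thing is asked for, a point or a joint stands for the part that bears it (a point fixed in the world has none). Each returns a list of dicts, best first, with "p" (0 to 1); they miss things now and then, are a little off and sometimes report something else, mostly with a low value. They report only what shows in the picture. A call takes as long as a camera call.
- recognise(camera, target): "xy" ([column, row] in pixels, amid what is visible of it).
- place_of(camera, target): "xy" ([column, row] in pixels: a listed point, or the origin of a listed thing).
The state is a dict: "time_s": time; "joint_positions": joint angles; "qvel": joint speeds; "tau": joint torques, N m; "position": TCP position; "tcp_rot": TCP orientation; "force": force on the tool from outside, world axes, zero at the start; "moment": the same for the moment, N m; "opening": opening from 0.0 (shut) to 1.0 (fully open).
Only numpy, scipy, OpenCV 4.12 (cv2) and the standard library are available. Lean on these libraries where they do the work, as an engineer would, in place of code of your own. Each camera call takes 0.05 s, during which the arm holds its last target.

## Working session

There is one attempt and no reset: what is moved stays moved. The work goes in short steps, Python scripts to look and compute and a tool call to move; the robot and the scene stay as the last step left them, time stands still between calls to the robot, and variables do not carry over. Pictures are saved under pics/ and viewed, and the job is handed in when it is done.

Besides the shell and the picture viewer there is one more tool, called in YAML: its name, and indented under it one key for each argument. send_rows: Moves the arm, as the interface text tells. Its arguments: {"type":"object","properties":{"motion":{"type":"array","items":{"type":"array"}},"gripper":{"type":"number"}},"required":["motion"]}

```bash
ls; mkdir -p pics
cat > h.py <<'E'
import numpy as np, cv2
from rig import bot, capture, recognise, place_of
def cam(name,fn=None):
    c=capture(name)
    if fn: cv2.imwrite('pics/'+fn,c['image'])
    c['K']=np.array([[c['fx'],0,c['cx']],[0,c['fy'],c['cy']],[0,0,1.]])
    c['R']=cv2.Rodrigues(np.array(c['rvec'],float))[0]; c['t']=np.array(c['tvec'],float).reshape(3)
    c['d']=np.array(c['dist_coeffs'],float)
    return c
def ray(c,xy):
    u=cv2.undistortPoints(np.array([[xy]],float),c['K'],c['d'])[0,0]
    d=c['R'].T@np.array([u[0],u[1],1]); return -c['R'].T@c['t'], d/np.linalg.norm(d)
def tri(rs):
    A=sum(np.eye(3)-np.outer(d,d) for o,d in rs); b=sum((np.eye(3)-np.outer(d,d))@o for o,d in rs)
    p=np.linalg.solve(A,b); return p,[np.linalg.norm((np.eye(3)-np.outer(d,d))@(p-o)) for o,d in rs]
def proj(c,P):
    return cv2.projectPoints(np.array(P,float).reshape(-1,3),np.array(c['rvec'],float),c['t'],c['K'],c['d'])[0].reshape(-1,2)
E
python3 - <<'E'
from h import *
np.set_printoptions(precision=4,suppress=True)
C={n:cam(n,n+'0.png') for n in ['scene','top','wrist']}
for n in C: print(n,'pos',-C[n]['R'].T@C[n]['t'])
for t in ['pack','panel','selector_grip','selector_nose','switch_tip','switch_hinge','sample_bottle','tumbler','beaker','gas_probe','calculator','screw_cap','weight']:
    rs=[];out=[]
    for n in ['scene','top']:
        r=place_of(n,t)
        if r: rs.append(ray(C[n],r[0]['xy'])); out.append((n,np.round(r[0]['xy'],1).tolist(),round(r[0]['p'],2)))
    print(t,out, *(tri(rs) if len(rs)==2 else ''))
print(bot.read_state())
E
```

```text
pics
scene pos [1.0663 0.6534 1.2118]
top pos [0.3702 0.0373 1.4216]
wrist pos [0.079  0.6226 0.3836]
pack [('scene', [228.4, 201.7], 0.71), ('top', [322.2, 195.0], 0.64)] [ 0.6458 -0.1134 -0.0017] [np.float64(7.478780745619034e-05), np.float64(7.478780745637044e-05)]
panel [('scene', [235.5, 178.5], 0.9), ('top', [325.6, 199.5], 0.67)] [ 0.6139 -0.1139  0.0825] [np.float64(0.0010390799643447302), np.float64(0.001039079964344924)]
selector_grip [('scene', [249.7, 177.7], 0.95), ('top', [308.4, 204.0], 0.89)] [ 0.5967 -0.059   0.1257] [np.float64(0.00377394165126096), np.float64(0.0037739416512607518)]
selector_nose [('scene', [247.3, 189.7], 0.88), ('top', [302.6, 194.9], 0.66)] [ 0.6246 -0.0398  0.1163] [np.float64(0.00026762745327105024), np.float64(0.00026762745327091857)]
switch_tip [('scene', [228.4, 142.4], 0.53)]
switch_hinge [('scene', [221.5, 156.2], 0.96), ('top', [347.9, 199.3], 0.63)] [ 0.6087 -0.1815  0.1119] [np.float64(0.0007936645279213098), np.float64(0.0007936645279212239)]
sample_bottle [('scene', [257.9, 149.2], 0.68), ('top', [434.4, 218.8], 0.93)] [ 0.4893 -0.36
[... 929 characters left out ...]
('scene', [341.6, 262.2], 0.5), ('top', [217.7, 233.5], 0.62)] [ 0.5237  0.2414 -0.0014] [np.float64(3.639090696599848e-05), np.float64(3.6390906966258554e-05)]
{'time_s': 1.45, 'joint_positions': array([ 66.0895,  30.2249,  82.0876,   0.0011,  67.6899, -10.2302]), 'qvel': array([-0.1027, -0.0305, -0.0491,  0.0691,  0.0592, -0.0063]), 'tau': array([ -0.0009, -44.0015, -17.6972,   0.0632,   0.0507,  -0.    ]), 'position': array([0.1478, 0.6072, 0.2225]), 'tcp_rot': array([[ 0.2365,  0.9716, -0.    ],
       [ 0.9716, -0.2365, -0.    ],
       [-0.    , -0.    , -1.    ]]), 'force': array([ 0.3035, -0.1542, -0.0428]), 'moment': array([ 0.0651,  0.0041, -0.0149]), 'opening': 0.9988050562257916}
```

View pics/scene0.png

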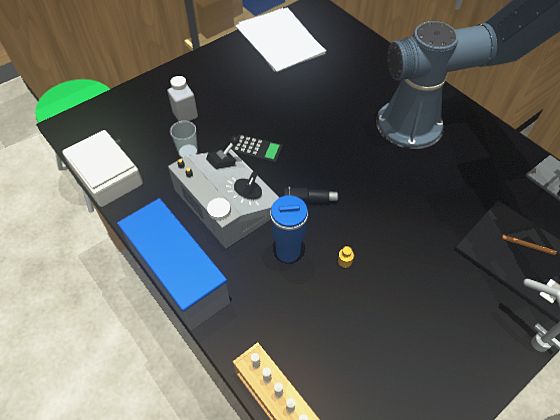

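View pics/top0.png

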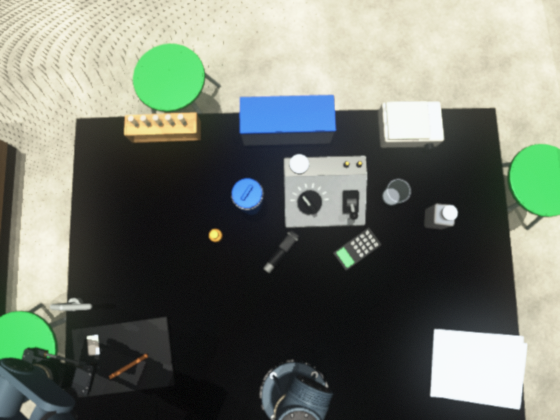

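Run:
```python
import cv2
a=cv2.imread('pics/scene0.png')[90:240,150:330]; b=cv2.imread('pics/top0.png')[130:270,240:400]
cv2.imwrite('pics/sc0.png',cv2.resize(a,(720,600),interpolation=cv2.INTER_CUBIC)); cv2.imwrite('pics/tc0.png',cv2.resize(b,(640,560),interpolation=cv2.INTER_CUBIC))
```

```text
(no output)
```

View pics/sc0.png

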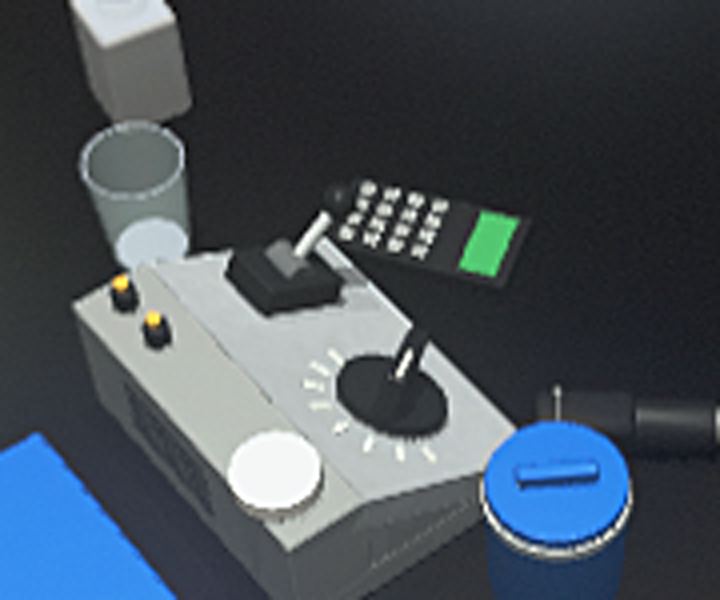

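View pics/tc0.png

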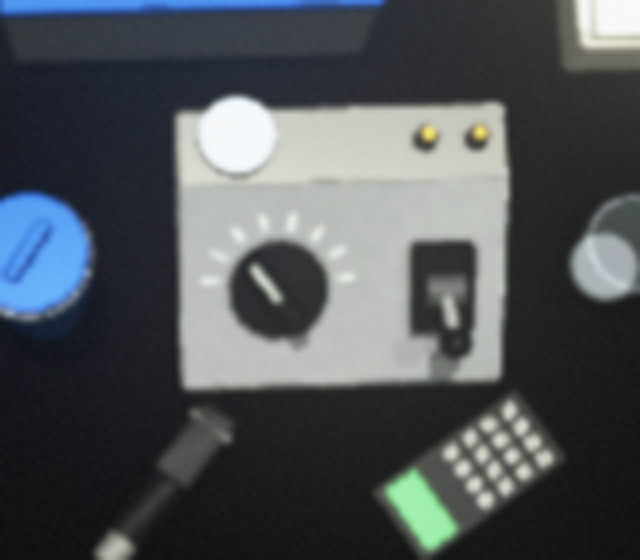

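The pictures show the pack at top-view pixels (285–367, 157–227), with yaw of about 2°. The white line on the knob points roughly 36° anticlockwise of up, which is the third position. The lever leans down the panel. I'll raise and turn the tool first, then move over the pack for a wrist view.

send_rows:
  motion:
    - [[0, 0, -18], 0.12]
    - [[0, 0, -18], 0.12]
    - [[0, 0, -18], 0.12]
    - [[0, 0, -18], 0.12]
    - [[0, 0, -18], 0.12]

```text
time_s: 1.87
position: [0.1465, 0.6039, 0.3096]
tcp_rot: [[0.759, 0.651, -0.006], [0.651, -0.759, -0.013], [-0.013, 0.006, -1.0]]
force: [-0.1, -0.5, 0.6]
opening: 1.0
```

send_rows:
  motion:
    - [[0, 0, -18], 0.12]
    - [[0, 0, -18], 0.12]
    - [[0, 0, -18], 0.12]
    - [[0, 0, -18], 0.12]
    - [[0, 0, -18], 0.12]

```text
time_s: 2.28
position: [0.1465, 0.6042, 0.404]
tcp_rot: [[0.996, 0.084, -0.006], [0.084, -0.996, -0.014], [-0.008, 0.014, -1.0]]
force: [-0.5, 0.5, 0.4]
opening: 1.002
```

send_rows:
  motion:
    - [[28, 26, 0], 0.05]
    - [[28, 26, 0], 0]
    - [[28, 26, 0], 0]
    - [[28, 26, 0], 0]
    - [[28, 26, 0], 0]
  gripper: 1

```text
time_s: 2.7
position: [0.2908, 0.4838, 0.4105]
tcp_rot: [[0.999, 0.042, -0.002], [0.042, -0.999, 0.001], [-0.002, -0.001, -1.0]]
force: [1.1, 1.0, -0.5]
opening: 0.706
```

send_rows:
  motion:
    - [[26, 30, 0], 0]
    - [[26, 30, 0], 0]
    - [[22, 33, 0], 0]
    - [[22, 33, 0], 0]
    - [[20, 35, 0], 0]

```text
time_s: 3.12
position: [0.4192, 0.3216, 0.4105]
tcp_rot: [[0.999, 0.044, 0.001], [0.044, -0.999, 0.003], [0.001, -0.003, -1.0]]
force: [0.2, 0.7, -0.2]
opening: 0.325
```

send_rows:
  motion:
    - [[18, 37, 0], 0]
    - [[18, 37, 0], 0]
    - [[15, 38, 0], 0]
    - [[15, 38, 0], 0]
    - [[15, 38, 0], 0]

```text
time_s: 3.53
position: [0.5092, 0.1339, 0.4105]
tcp_rot: [[0.999, 0.044, 0.004], [0.044, -0.999, 0.004], [0.004, -0.004, -1.0]]
force: [0.6, 0.3, 0.2]
opening: 0.016
```

send_rows:
  motion:
    - [[12, 38, 0], 0]
    - [[12, 38, 0], 0]
    - [[10, 38, 0], 0]
    - [[10, 38, 0], 0]
    - [[5, 38, 0], 0]

```text
time_s: 3.95
position: [0.5689, -0.0636, 0.4103]
tcp_rot: [[0.999, 0.044, 0.007], [0.044, -0.999, 0.005], [0.007, -0.005, -1.0]]
force: [-0.4, 0.2, 0.7]
opening: 0.009
```

send_rows:
  motion:
    - [[6, 25, 0], 0]
    - [[6, 25, 0], 0]
    - [[6, 25, 0], 0]
    - [[6, 25, 0], 0]
    - [[0, 0, 0], 0]

```text
time_s: 4.37
position: [0.5981, -0.1773, 0.4087]
tcp_rot: [[0.999, 0.033, 0.006], [0.033, -0.999, 0.001], [0.006, -0.001, -1.0]]
force: [-0.1, 0.8, -0.4]
opening: 0.007
```

```bash
cat > loc.py <<'E'
from h import *
import sys
np.set_printoptions(precision=4,suppress=True)
tag=sys.argv[1]
C={n:cam(n,n+tag+'.png') for n in ['scene','top','wrist']}
st=bot.read_state(); print(st['time_s'],st['position'])
for t in ['pack','panel','selector_grip','selector_nose','switch_tip','switch_hinge','screw_cap','tumbler']:
    rs=[];out=[]
    for n in C:
        r=place_of(n,t)
        if r and r[0]['p']>.35: rs.append(ray(C[n],r[0]['xy'])); out.append((n,np.round(r[0]['xy'],1).tolist(),round(r[0]['p'],2)))
    print(t,out, *(tri(rs) if len(rs)>=2 else ''))
E
python3 loc.py 1
```

```text
4.5167 [ 0.597  -0.1718  0.4093]
pack [('scene', [227.0, 199.2], 0.97), ('top', [326.3, 196.3], 0.82), ('wrist', [304.2, 131.7], 0.92)] [ 0.6424 -0.1231 -0.002 ] [np.float64(0.001377049407829952), np.float64(0.004295117219031149), np.float64(0.004575895149811688)]
panel [('scene', [235.4, 181.1], 0.86), ('top', [325.8, 198.2], 0.78), ('wrist', [286.2, 128.9], 0.96)] [ 0.6147 -0.1142  0.0734] [np.float64(0.0019169368857709442), np.float64(0.0060822987887652865), np.float64(0.005641582398898082)]
selector_grip [('scene', [249.3, 180.1], 0.65), ('top', [311.3, 202.9], 0.74), ('wrist', [279.4, 93.1], 0.67)] [ 0.5983 -0.0662  0.111 ] [np.float64(0.0004099741592456829), np.float64(0.0014584548187405008), np.float64(0.0015287592804401429)]
selector_nose [('scene', [245.9, 191.7], 0.84), ('top', [304.0, 196.8], 0.77)] [ 0.6232 -0.0464  0.0985] [np.float64(0.0016449959402738733), np.float64(0.0016449959402739702)]
switch_tip [('scene', [230.9, 142.0], 0.58), ('wrist', [244.0, 186.5], 0.74)] [ 0.5572 -0.1969  0.1231] [np.float64(0.006458612422334923), np.float64(0.006458612422334769)]
switch_hinge [('scene', [221.1, 153.2], 0.55), ('top', [348.9, 201.8], 0.42), ('wrist', [279.1, 185.3], 0.88)] [ 0.6018 -0.1888  0.1127] [np.float64(0.0032607704649598585), np.float64(0.005502210579885029), np.float64(0.003175253638867307)]
screw_cap [('scene', [219.0, 212.4], 0.7), ('top', [300.7, 164.1], 0.61), ('wrist', [379.2, 73.7], 0.69)] [ 0.7259 -0.0355  0.1078] [np.float64(0.004808546827760492), np.float64(0.002414476183881678), np.float64(0.003615170695118965)]
tumbler [('scene', [290.2, 250.5], 0.94), ('top', [250.2, 205.5], 0.9)] [0.6136 0.1307 0.0098] [np.float64(0.0005033297281163953), np.float64(0.0005033297281163384)]
```

View pics/wrist1.png

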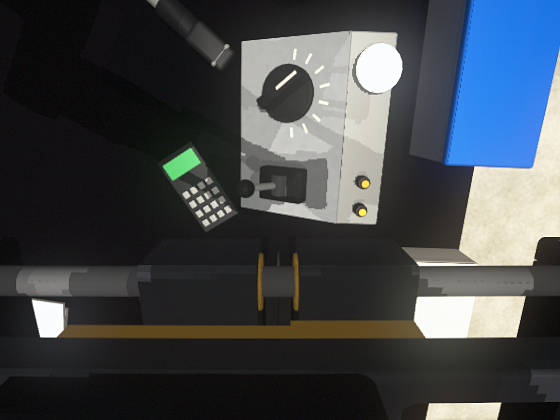

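The wrist view shows the panel corners at about (241,41), (241,208), (351,31) and (337,222), with the rear at (397,32) and (377,224). I'll fit the pack's pose to these.

```bash
cat > fit.py <<'E'
from h import *
from scipy.optimize import least_squares
np.set_printoptions(precision=4,suppress=True)
C={n:cam(n,n+'2.png') for n in ['wrist','top']}
P=np.array([[-.105,.13,.035],[-.105,-.13,.035],[.045,.13,.115],[.045,-.13,.115],[.105,.13,.115],[.105,-.13,.115]])
# refine: wrist corners
w=np.array([[241,41],[241,208],[351,31],[337,222],[397,32],[377,224]],float)
t=np.array([[240+182/4,130+388/4],[240+500/4,130+380/4],[240+178/4,130+183/4],[240+507/4,130+177/4],[240+176/4,130+112/4],[240+503/4,130+104/4]])
def T(p,X):
    c,s=np.cos(p[2]),np.sin(p[2]); return X@np.array([[c,s,0],[-s,c,0],[0,0,1]])+[p[0],p[1],0]
def solve(sel):
    f=lambda p:np.concatenate([(proj(C[n],T(p,P))-o).ravel() for n,o in sel])
    r=least_squares(f,[.64,-.12,.03],loss='soft_l1'); return r.x,f(r.x).reshape(-1,2)
for sel in ([('wrist',w)],[('top',t)],[('wrist',w),('top',t)]):
    p,e=solve(sel); print(p,np.degrees(p[2])); print(e)
pan=np.array([-.03,0,.075]); n=np.array([-np.sin(np.radians(28)),0,np.cos(np.radians(28))]);u=np.array([np.cos(np.radians(28)),0,np.sin(np.radians(28))]);l=np.array([0,1,0])
def knob(a,r,h): # a deg clockwise from up
    a=np.radians(a); return pan+.052*l+h*n+r*(np.cos(a)*u-np.sin(a)*l)
hin=pan-.078*l+.022*n
def lev(q): q=q-.5; return hin+.06*(np.cos(q)*n+np.sin(q)*u)
names={'grip':knob(0,0,.037),'nose-36':knob(-36,.042,.037),'nose0':knob(0,.042,.037),'nose36':knob(36,.042,.037),'linetop-36':knob(-36,.042,.05),'hinge':hin,'tip0':lev(0),'tip1':lev(1)}
for k,v in names.items(): q=T(p,v[None]); print(k,q[0],proj(C['wrist'],q)[0],proj(C['top'],q)[0])
np.save('p.npy',p)
E
python3 fit.py
```

```text
[ 0.6424 -0.116   0.013 ] 0.7457119434639166
[[-0.6361  0.4435]
 [-0.1855 -0.4221]
 [ 0.0739 -1.0082]
 [-0.1403  1.7406]
 [ 0.5385 -0.3926]
 [ 0.211   0.6256]]
[ 0.6408 -0.115  -0.0002] -0.01014760446420733
[[-0.1358 -0.0952]
 [-0.1572 -0.1314]
 [-0.1277  0.5517]
 [ 0.3596  0.0588]
 [-0.1475 -0.2076]
 [ 0.2216 -0.1396]]
[ 0.6422 -0.1158  0.0109] 0.6225495738288209
[[-0.6115  0.1187]
 [-0.4914 -0.6853]
 [ 0.1111 -1.1184]
 [-0.4855  1.6485]
 [ 0.5675 -0.3924]
 [-0.1384  0.6169]
 [ 0.4724 -0.0964]
 [ 0.3933 -1.0041]
 [-0.0229  0.5662]
 [ 0.4047 -0.8157]
 [-0.2533 -0.1869]
 [ 0.0578 -0.9948]]
grip [ 0.5942 -0.0643  0.1077] [277.3219  92.2098] [310.6026 204.8562]
nose-36 [ 0.624  -0.0393  0.1236] [301.1419  71.6853] [302.5238 194.7024]
nose0 [ 0.6313 -0.0639  0.1274] [305.9585  91.7229] [310.4796 191.9276]
nose36 [ 0.6245 -0.0887  0.1236] [299.472 111.404] [318.479  194.1326]
linetop-36 [ 0.6179 -0.0394  0.1351] [296.9848  70.1674] [302.8098 195.9336]
hinge [ 0.6027 -0.1942  0.0944] [279.6283 184.8796] [351.3379 201.8946]
tip0 [ 0.5526 -0.1948  0.1274] [243.9629 188.4016] [354.1359 216.1051]
tip1 [ 0.6034 -0.1942  0.1544] [280.6866 193.4678] [354.5991 198.1581]
```

Run:
```python
import cv2
a=cv2.imread('pics/wrist2.png')[10:240,220:410]
cv2.imwrite('pics/wc2.png',cv2.resize(a,None,fx=2.6,fy=2.6,interpolation=cv2.INTER_CUBIC))
```

```text
(no output)
```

View pics/wc2.png

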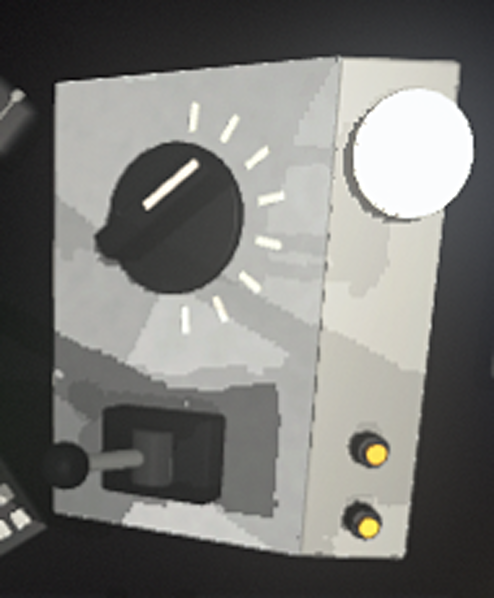

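```bash
cat > plan.py <<'E'
from h import *
import sys
np.set_printoptions(precision=1,suppress=True)
p=np.load('p.npy'); s28,c28=np.sin(np.radians(28)),np.cos(np.radians(28))
n=np.array([-s28,0,c28]);u=np.array([c28,0,s28]);l=np.array([0,1,0]);pan=np.array([-.03,0,.075])
c,s=np.cos(p[2]),np.sin(p[2]); Rz=np.array([[c,-s,0],[s,c,0],[0,0,1]]); t=np.array([p[0],p[1],0])
def wp(th,gap,r=.028,lift=.033):
    a=np.radians(th); d=np.cos(a)*u-np.sin(a)*l; m=-(np.sin(-a)*u)*1.0+np.cos(a)*l  # acw normal
    m=np.sin(a)*u+np.cos(a)*l
    q=pan+.052*l+.037*n+r*d+(.0175+gap)*m
    q[2]=.075+(q[0]+.03)*s28/c28+lift
    return Rz@q+t, np.degrees(p[2]+np.arctan2(d[1],d[0]))
def go(pts):
    st=bot.read_state(); pos=np.array(st['position']);R=np.array(st['tcp_rot']); y=np.degrees(np.arctan2(R[1,0],R[0,0]))
    print('t',st['time_s'],'pos',pos*1000,'yaw',y,'f',np.array(st['force']))
    for q,w in pts:
        b=np.radians(y); X=np.array([np.cos(b),np.sin(b),0]);Y=np.array([np.sin(b),-np.cos(b),0]); d=(q-pos)*1000
        print('to',q*1000,'yaw',round(w,1),'move xyz',np.array([X@d,Y@d,-d[2]]),'turn %.3f'%np.radians(y-w))
        pos,y=q,w
E
python3 - <<'E'
from plan import *
q,w=wp(-36,.014)
go([(np.array([q[0],q[1],.26]),w),(q,w)]+[wp(a,0) for a in range(-36,40,9)])
E
```

```text
t 5.8167 pos [ 597.3 -172.1  409.7] yaw 2.175374610562676 f [ 0.4  0.8 -0.4]
to [597.4 -22.3 260. ] yaw 40.1 move xyz [   5.8 -149.6  149.7] turn -0.661
to [597.4 -22.3 100.7] yaw 40.1 move xyz [  0.    0.  159.3] turn 0.000
to [604.8 -33.6 104.6] yaw 40.1 move xyz [-1.6 13.4 -3.9] turn 0.000
to [609.  -35.9 106.7] yaw 30.6 move xyz [ 1.7  4.4 -2.2] turn 0.165
to [612.7 -38.8 108.7] yaw 20.8 move xyz [ 1.7  4.5 -2. ] turn 0.171
to [616.  -42.4 110.5] yaw 10.8 move xyz [ 1.8  4.5 -1.7] turn 0.175
to [618.8 -46.6 111.9] yaw 0.6 move xyz [ 1.9  4.6 -1.4] turn 0.177
to [620.9 -51.1 113. ] yaw -9.5 move xyz [ 2.1  4.6 -1.1] turn 0.177
to [622.4 -56.  113.8] yaw -19.6 move xyz [ 2.3  4.6 -0.8] turn 0.175
to [623.3 -61.1 114.2] yaw -29.4 move xyz [ 2.5  4.5 -0.4] turn 0.171
to [623.4 -66.3 114.2] yaw -38.8 move xyz [ 2.6  4.5 -0. ] turn 0.165
```

send_rows:
  motion:
    - [[0, -25, 10], -0.1]
    - [[0, -25, 10], -0.1]
    - [[0, -25, 10], -0.1]
    - [[0, -25, 10], -0.1]
    - [[0, -25, 10], -0.1]

```text
time_s: 6.23
position: [0.5711, -0.0547, 0.3596]
tcp_rot: [[0.852, 0.523, 0.015], [0.523, -0.852, -0.002], [0.012, 0.009, -1.0]]
force: [1.0, -0.4, 0.4]
opening: 0.005
```

Run:
```python
from plan import *
q,w=wp(-36,.014)
go([(np.array([q[0],q[1],.2]),w),(q,w)])
```

```text
t 6.2333 pos [571.1 -54.7 359.6] yaw 31.560157319608813 f [ 1.  -0.4  0.4]
to [597.4 -22.3 200. ] yaw 40.1 move xyz [ 39.3 -13.8 159.6] turn -0.149
to [597.4 -22.3 100.7] yaw 40.1 move xyz [ 0.   0.  99.3] turn 0.000
```

send_rows:
  motion:
    - [[12, -3, 24], -0.05]
    - [[12, -3, 30], -0.05]
    - [[12, -3, 30], -0.05]
    - [[3, -3, 30], 0]
    - [[0, 0, 20], 0]

```text
time_s: 6.65
position: [0.5995, -0.0156, 0.2274]
tcp_rot: [[0.752, 0.658, 0.028], [0.659, -0.753, -0.003], [0.019, 0.02, -1.0]]
force: [0.0, -1.2, 0.0]
opening: 0.004
```

Run:
```python
from plan import *
q,w=wp(-36,.014)
go([(np.array([q[0],q[1],.17]),w),(q,w)])
```

```text
t 6.65 pos [599.5 -15.6 227.4] yaw 41.1976267046351 f [ 0.  -1.2  0. ]
to [597.4 -22.3 170. ] yaw 40.1 move xyz [-6.   3.7 57.4] turn 0.020
to [597.4 -22.3 100.7] yaw 40.1 move xyz [ 0.   0.  69.3] turn 0.000
```

send_rows:
  motion:
    - [[-2, 2, 15], 0.01]
    - [[-2, 1, 15], 0]
    - [[0, 0, 15], 0]
    - [[0, 0, 10], 0]
    - [[0, 0, 0], 0]

```text
time_s: 7.07
position: [0.5972, -0.0188, 0.1641]
tcp_rot: [[0.758, 0.652, 0.018], [0.652, -0.758, -0.0], [0.013, 0.012, -1.0]]
force: [0.7, 0.7, 1.0]
opening: 0.006
```

Run:
```python
from plan import *
cam('scene','scene3.png'); cam('wrist','wrist3.png')
import cv2
a=cv2.imread('pics/scene3.png')[90:260,150:350]
cv2.imwrite('pics/sc3.png',cv2.resize(a,None,fx=3.5,fy=3.5,interpolation=cv2.INTER_CUBIC))
q,w=wp(-36,.014)
go([(q,w)]); print(bot.read_state()['tcp_rot'][:,2]*100)
```

```text
t 7.1667 pos [598.5 -19.  166.1] yaw 40.72893256037996 f [-0.1 -0.1 -0.3]
to [597.4 -22.3 100.7] yaw 40.1 move xyz [-2.9  1.9 65.4] turn 0.011
[   2.2   -0.1 -100. ]
```

View pics/sc3.png

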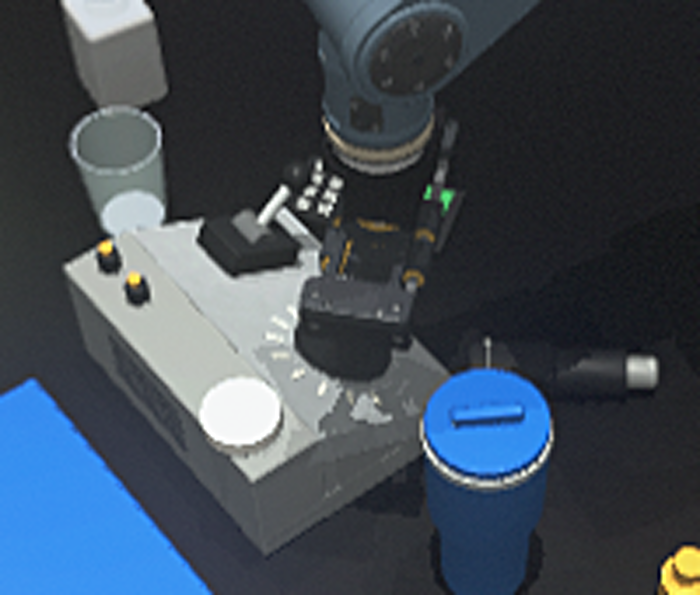

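View pics/wrist3.png

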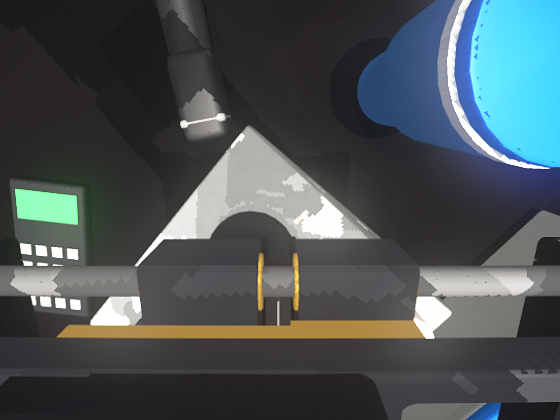

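The scene view shows the gripper above the knob and clear of the tumbler. I'll lower it beside the bar.

send_rows:
  motion:
    - [[-1.5, 1, 15], 0.01]
    - [[-1.5, 1, 15], 0]
    - [[0, 0, 12], 0]
    - [[0, 0, 10], 0]
    - [[0, 0, 6], 0]

```text
time_s: 7.58
position: [0.6066, -0.0242, 0.1151]
tcp_rot: [[0.764, 0.644, 0.041], [0.645, -0.764, -0.006], [0.028, 0.031, -0.999]]
force: [0.0, 0.6, 0.2]
opening: 0.004
```

Run:
```python
from plan import *
q,w=wp(-36,.014)
go([(q,w)]+[wp(a,0) for a in (-36,-24,-12,0)])
```

```text
t 7.5833 pos [606.6 -24.2 115.1] yaw 40.16722531576854 f [0.  0.6 0.2]
to [597.4 -22.3 100.7] yaw 40.1 move xyz [-5.8 -7.3 14.4] turn 0.002
to [604.8 -33.6 104.6] yaw 40.1 move xyz [-1.6 13.4 -3.9] turn 0.000
to [610.3 -36.8 107.4] yaw 27.4 move xyz [ 2.1  5.9 -2.9] turn 0.221
to [615.  -41.2 109.9] yaw 14.2 move xyz [ 2.2  6.1 -2.5] turn 0.231
to [618.8 -46.6 111.9] yaw 0.6 move xyz [ 2.4  6.2 -2. ] turn 0.236
```

send_rows:
  motion:
    - [[-3, -3, 3], 0]
    - [[-3, -3, 4], 0]
    - [[-1, -1, 4], 0]
    - [[0, 0, 3], 0]
    - [[0, 0, 0], 0]

```text
time_s: 8.0
position: [0.5975, -0.0235, 0.1012]
tcp_rot: [[0.764, 0.644, 0.044], [0.645, -0.764, -0.006], [0.03, 0.033, -0.999]]
force: [0.5, -0.6, -0.3]
opening: 0.007
```

Run:
```python
from plan import *
q,w=wp(-36,.014)
go([(q,w)]+[wp(a,0) for a in (-36,-24,-12,0)])
print(bot.read_state()['tcp_rot'][:,2])
```

```text
t 8.0 pos [597.5 -23.5 101.2] yaw 40.18427180622398 f [ 0.5 -0.6 -0.3]
to [597.4 -22.3 100.7] yaw 40.1 move xyz [ 0.7 -0.9  0.5] turn 0.002
to [604.8 -33.6 104.6] yaw 40.1 move xyz [-1.6 13.4 -3.9] turn 0.000
to [610.3 -36.8 107.4] yaw 27.4 move xyz [ 2.1  5.9 -2.9] turn 0.221
to [615.  -41.2 109.9] yaw 14.2 move xyz [ 2.2  6.1 -2.5] turn 0.231
to [618.8 -46.6 111.9] yaw 0.6 move xyz [ 2.4  6.2 -2. ] turn 0.236
[ 0. -0. -1.]
```

send_rows:
  motion:
    - [[0, 5, -1.5], 0]
    - [[0, 5, -1.5], 0]
    - [[0, 3, -1], 0]
    - [[1, 3, -1.5], 0.11]
    - [[1, 3, -1.5], 0.11]

```text
time_s: 8.42
position: [0.6032, -0.0286, 0.1056]
tcp_rot: [[0.891, 0.453, 0.024], [0.453, -0.892, 0.012], [0.027, 0.0, -1.0]]
force: [-0.4, 10.4, -4.5]
opening: 0.002
```

Run:
```python
from plan import *
go([wp(a,0) for a in (-24,-12,0,12,24,36)])
```

```text
t 8.4167 pos [603.2 -28.6 105.6] yaw 26.92410591040473 f [-0.4 10.4 -4.5]
to [610.3 -36.8 107.4] yaw 27.4 move xyz [ 2.6 10.5 -1.8] turn -0.008
to [615.  -41.2 109.9] yaw 14.2 move xyz [ 2.2  6.1 -2.5] turn 0.231
to [618.8 -46.6 111.9] yaw 0.6 move xyz [ 2.4  6.2 -2. ] turn 0.236
to [621.5 -52.7 113.3] yaw -12.9 move xyz [ 2.7  6.2 -1.4] turn 0.236
to [623.1 -59.4 114.1] yaw -26.1 move xyz [ 3.   6.2 -0.8] turn 0.231
to [623.4 -66.3 114.2] yaw -38.8 move xyz [ 3.3  6.1 -0.1] turn 0.221
```

send_rows:
  motion:
    - [[1, 6, -1], 0]
    - [[1, 6, -1], 0]
    - [[1, 5, -1], 0.05]
    - [[1, 5, -1], 0.1]
    - [[0, 0, 0], 0]

```text
time_s: 8.83
position: [0.6125, -0.038, 0.1087]
tcp_rot: [[0.953, 0.301, 0.011], [0.301, -0.953, 0.03], [0.019, -0.025, -0.999]]
force: [-0.3, 2.6, -0.9]
opening: 0.006
```

Run:
```python
from plan import *
go([wp(a,0) for a in (-24,-12,0,12,24,36)])
```

```text
t 8.8333 pos [612.5 -38.  108.7] yaw 17.52546065627276 f [-0.3  2.6 -0.9]
to [610.3 -36.8 107.4] yaw 27.4 move xyz [-1.8 -1.8  1.3] turn -0.172
to [615.  -41.2 109.9] yaw 14.2 move xyz [ 2.2  6.1 -2.5] turn 0.231
to [618.8 -46.6 111.9] yaw 0.6 move xyz [ 2.4  6.2 -2. ] turn 0.236
to [621.5 -52.7 113.3] yaw -12.9 move xyz [ 2.7  6.2 -1.4] turn 0.236
to [623.1 -59.4 114.1] yaw -26.1 move xyz [ 3.   6.2 -0.8] turn 0.231
to [623.4 -66.3 114.2] yaw -38.8 move xyz [ 3.3  6.1 -0.1] turn 0.221
```

send_rows:
  motion:
    - [[1, 4, -1.3], 0.1]
    - [[1, 4, -1.3], 0.1]
    - [[1, 4, -1], 0.1]
    - [[1, 4, -1], 0.05]
    - [[0, 0, 0], 0]

```text
time_s: 9.25
position: [0.6195, -0.0487, 0.1122]
tcp_rot: [[0.998, -0.061, 0.009], [-0.061, -0.997, 0.04], [0.007, -0.041, -0.999]]
force: [-0.1, 0.4, -0.1]
opening: 0.004
```

Run:
```python
from plan import *
go([wp(a,0) for a in (-12,0,12,24,36)])
for n in ('scene','top'):
  cam(n,n+'4.png')
cv2.imwrite('pics/sc4.png',cv2.resize(cv2.imread('pics/scene4.png')[90:260,150:350],None,fx=3.5,fy=3.5,interpolation=cv2.INTER_CUBIC))
```

```text
t 9.25 pos [619.5 -48.7 112.2] yaw -3.521421833268983 f [-0.1  0.4 -0.1]
to [615.  -41.2 109.9] yaw 14.2 move xyz [-5.  -7.2  2.3] turn -0.309
to [618.8 -46.6 111.9] yaw 0.6 move xyz [ 2.4  6.2 -2. ] turn 0.236
to [621.5 -52.7 113.3] yaw -12.9 move xyz [ 2.7  6.2 -1.4] turn 0.236
to [623.1 -59.4 114.1] yaw -26.1 move xyz [ 3.   6.2 -0.8] turn 0.231
to [623.4 -66.3 114.2] yaw -38.8 move xyz [ 3.3  6.1 -0.1] turn 0.221
```

View pics/sc4.png

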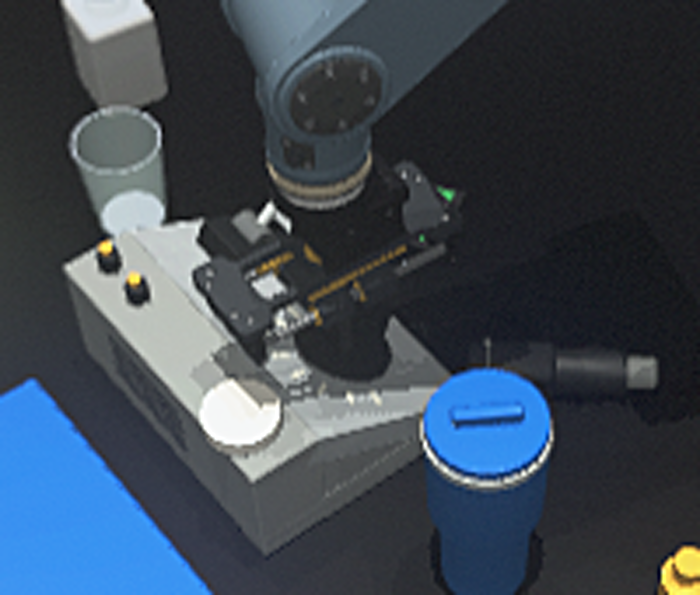

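send_rows:
  motion:
    - [[1, 4, -0.8], 0.1]
    - [[1.2, 4, -0.8], 0.1]
    - [[1.2, 4, -0.6], 0.1]
    - [[1.2, 4, -0.5], 0.1]
    - [[0, 0, 0], 0]

```text
time_s: 9.77
position: [0.623, -0.057, 0.1137]
tcp_rot: [[0.89, -0.456, 0.015], [-0.456, -0.888, 0.055], [-0.011, -0.056, -0.998]]
force: [-0.6, -0.2, 0.2]
opening: 0.007
```

Run:
```python
from plan import *
go([wp(a,0) for a in (12,24,36)])
```

```text
t 9.7667 pos [623.  -57.  113.7] yaw -27.1229056985246 f [-0.6 -0.2  0.2]
to [621.5 -52.7 113.3] yaw -12.9 move xyz [-3.3 -3.1  0.4] turn -0.248
to [623.1 -59.4 114.1] yaw -26.1 move xyz [ 3.   6.2 -0.8] turn 0.231
to [623.4 -66.3 114.2] yaw -38.8 move xyz [ 3.3  6.1 -0.1] turn 0.221
```

send_rows:
  motion:
    - [[1.3, 3.5, 0], 0.07]
    - [[1.3, 3.5, 0], 0.07]
    - [[1, 2.5, 0], 0.05]
    - [[0, 0, 0], 0]
    - [[0, 0, 0], 0]

```text
time_s: 10.18
position: [0.624, -0.0612, 0.114]
tcp_rot: [[0.792, -0.61, 0.022], [-0.61, -0.789, 0.065], [-0.022, -0.064, -0.998]]
force: [-0.5, 0.7, 0.4]
opening: 0.007
```

Run:
```python
from plan import *
go([wp(a,0) for a in (24,36)])
C={n:cam(n,n+'5.png') for n in ('scene','top')}
for n in C: print(n,[(r['xy'],r['p']) for r in place_of(n,'selector_nose')[:2]])
for a in (12,36,60):
  d=np.radians(a); q=Rz@(pan+.052*l+.037*n_ if False else pan+.052*l+.037*np.array([-s28,0,c28])+.042*(np.cos(d)*u-np.sin(d)*l))+t
  print(a,proj(C['scene'],q),proj(C['top'],q))
cv2.imwrite('pics/sc5.png',cv2.resize(cv2.imread('pics/scene5.png')[90:260,150:350],None,fx=3.5,fy=3.5,interpolation=cv2.INTER_CUBIC))
```

```text
t 10.1833 pos [624.  -61.2 114. ] yaw -37.6340736918721 f [-0.5  0.7  0.4]
to [623.1 -59.4 114.1] yaw -26.1 move xyz [-1.8 -0.8 -0.1] turn -0.201
to [623.4 -66.3 114.2] yaw -38.8 move xyz [ 3.3  6.1 -0.1] turn 0.221
scene [([236.4, 178.3], 0.86), ([285.2, 251.8], 0.25)]
top []
12 [[237.9 180.8]] [[313.3 192.1]]
36 [[236.3 176.7]] [[318.5 194.1]]
60 [[237.3 173.4]] [[322.3 198. ]]
```

View pics/sc5.png

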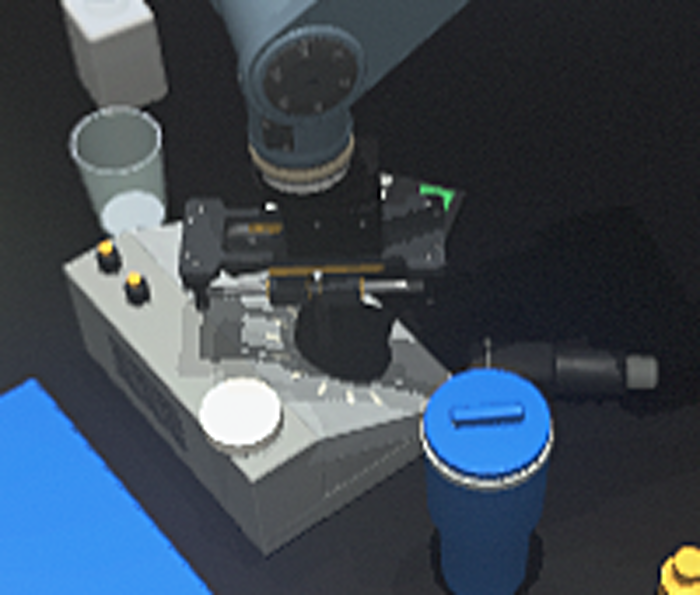

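send_rows:
  motion:
    - [[1, 2, 0], 0]
    - [[1, 2, 0], 0]
    - [[0, 1, 0], 0]
    - [[0, 0, 0], 0]
    - [[0, 0, 0], 0]

```text
time_s: 10.8
position: [0.6238, -0.0616, 0.1141]
tcp_rot: [[0.79, -0.612, 0.025], [-0.612, -0.787, 0.075], [-0.026, -0.075, -0.997]]
force: [0.0, 2.2, -0.6]
opening: 0.005
```

Run:
```python
from plan import *
go([wp(a,0) for a in (30,36)]+[wp(30,.015)])
```

```text
t 10.8 pos [623.8 -61.6 114.1] yaw -37.757164153724055 f [ 0.   2.2 -0.6]
to [623.4 -62.9 114.3] yaw -32.6 move xyz [ 0.4  1.3 -0.1] turn -0.091
to [623.4 -66.3 114.2] yaw -38.8 move xyz [1.8 2.9 0. ] turn 0.109
to [629.9 -49.8 117.8] yaw -32.6 move xyz [ -5.3 -16.9  -3.5] turn -0.109
```

send_rows:
  motion:
    - [[0, -4, -2], 0]
    - [[0, -5, -5], 0]
    - [[0, -3, -15], 0.0]
    - [[0, 0, -30], 0]
    - [[0, 0, -35], 0]

```text
time_s: 11.22
position: [0.6237, -0.0589, 0.1969]
tcp_rot: [[0.791, -0.612, 0.005], [-0.611, -0.788, 0.075], [-0.042, -0.062, -0.997]]
force: [0.3, -0.3, 0.1]
opening: 0.004
```

send_rows:
  motion:
    - [[-8, 20, -30], -0.12]
    - [[-8, 25, -35], -0.12]
    - [[-8, 25, -35], -0.12]
    - [[0, 25, -25], -0.12]
    - [[0, 0, 0], 0]

```text
time_s: 11.63
position: [0.5635, -0.1422, 0.3267]
tcp_rot: [[0.988, -0.155, 0.018], [-0.156, -0.986, 0.062], [0.008, -0.064, -0.998]]
force: [1.1, -0.1, 0.6]
opening: 0.005
```

```bash
cat > look.py <<'E'
from plan import *
import sys
k=sys.argv[1]
go([]); print(bot.read_state()['tcp_rot'][:,2].round(3)*100)
C={n:cam(n,n+k+'.png') for n in ('scene','top','wrist')}
for m in C: print(m,[(np.array(r['xy']),round(r['p'],2)) for r in place_of(m,'selector_nose')[:1]],[(np.array(r['xy']),round(r['p'],2)) for r in place_of(m,'switch_tip')[:1]])
for a in (12,24,36,48):
  d=np.radians(a); q=Rz@(pan+.052*l+.037*n+.042*(np.cos(d)*u-np.sin(d)*l))+t
  print(a,*[proj(C[m],q)[0] for m in C])
cv2.imwrite('pics/sc%s.png'%k,cv2.resize(C['scene']['image'][90:260,150:350],None,fx=3.5,fy=3.5,interpolation=cv2.INTER_CUBIC))
E
python3 look.py 6
```

```text
t 11.6333 pos [ 563.5 -142.2  326.7] yaw -8.97906898228867 f [ 1.1 -0.1  0.6]
[  1.8   6.2 -99.8]
scene [(array([236. , 179.4]), 0.63)] []
top [(array([317.5, 196.2]), 0.97)] [(array([324.8, 195.3]), 0.58)]
wrist [(array([329.9, 143.4]), 0.96)] [(array([277.2, 244.3]), 0.5)]
12 [237.9 180.8] [313.3 192.1] [330.2 128.3]
24 [236.8 178.7] [316.  192.9] [328.9 136.4]
36 [236.3 176.7] [318.5 194.1] [326.2 144. ]
48 [236.5 174.9] [320.6 195.9] [322.  150.7]
```

View pics/sc6.png

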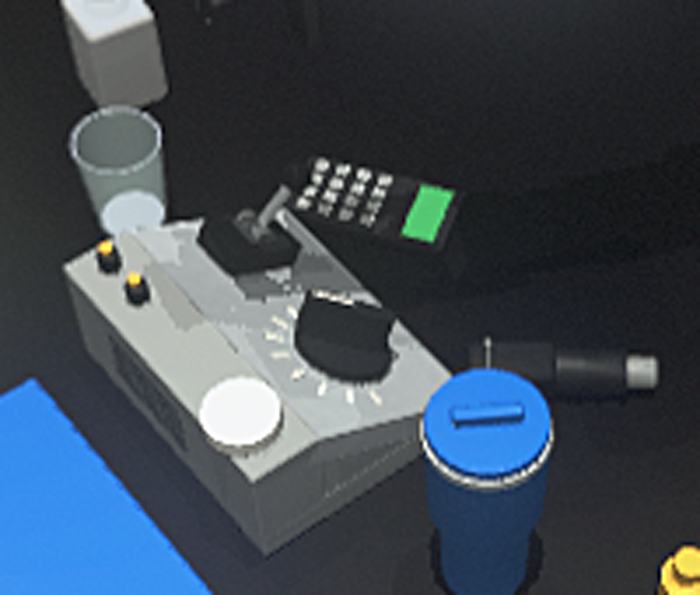

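View pics/wrist6.png

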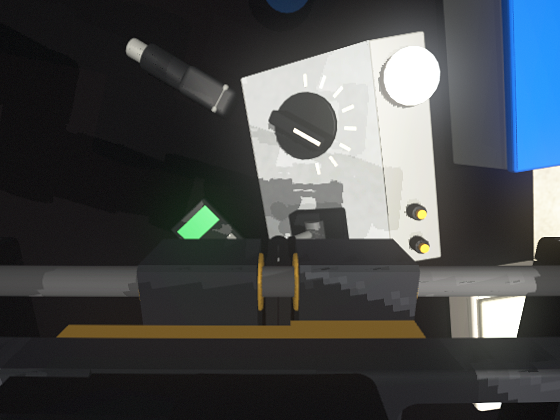

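The pictures put the knob at +36° (network reading in the wrist view (330,143), predicted (326,144)), so it is three clicks on. Next is the switch lever.

Run:
```python
from plan import *
go([(np.array([.506,-.195,.24]),0.6),(np.array([.506,-.195,.118]),.6),(np.array([.575,-.195,.118]),.6)])
```

```text
t 12.0833 pos [ 561.9 -135.6  318.8] yaw -8.942900769126338 f [ 0.5  0.  -0.3]
to [ 506. -195.  240.] yaw 0.6 move xyz [-46.   67.4  78.8] turn -0.167
to [ 506. -195.  118.] yaw 0.6 move xyz [  0.   0. 122.] turn 0.000
to [ 575. -195.  118.] yaw 0.6 move xyz [69.   0.7 -0. ] turn 0.000
```

send_rows:
  motion:
    - [[-12, 17, 10], -0.08]
    - [[-12, 17, 15], -0.08]
    - [[-12, 17, 20], 0]
    - [[-10, 14, 20], 0]
    - [[0, 0, 10], 0]

```text
time_s: 12.5
position: [0.5151, -0.1914, 0.2365]
tcp_rot: [[1.0, 0.02, 0.009], [0.019, -0.997, 0.071], [0.01, -0.071, -0.997]]
force: [0.5, -0.2, 0.1]
opening: 0.001
```

Run:
```python
from plan import *
go([(np.array([.506,-.195,.118]),.6),(np.array([.575,-.195,.118]),.6)]); print(bot.read_state()['tcp_rot'][:,2]*100)
```

```text
t 12.5 pos [ 515.1 -191.4  236.5] yaw 1.1053803844939951 f [ 0.5 -0.2  0.1]
to [ 506. -195.  118.] yaw 0.6 move xyz [ -9.1   3.4 118.5] turn 0.009
to [ 575. -195.  118.] yaw 0.6 move xyz [69.   0.7 -0. ] turn 0.000
[  0.9   7.1 -99.7]
```

send_rows:
  motion:
    - [[-5, 3, 15], 0]
    - [[-4, 3, 20], 0]
    - [[-2, 2, 20], 0]
    - [[0, 1, 15], 0]
    - [[0, 0, 5], 0]

```text
time_s: 12.92
position: [0.5031, -0.1938, 0.1535]
tcp_rot: [[1.0, 0.019, 0.003], [0.019, -0.997, 0.075], [0.004, -0.075, -0.997]]
force: [-0.5, 0.7, 0.2]
opening: 0.006
```

Run:
```python
from plan import *
go([(np.array([.506,-.195,.118]),.6),(np.array([.575,-.195,.118]),.6)]); print(bot.read_state()['tcp_rot'][:,2]*100)
```

```text
t 12.9167 pos [ 503.1 -193.8  153.5] yaw 1.0712960480831173 f [-0.5  0.7  0.2]
to [ 506. -195.  118.] yaw 0.6 move xyz [ 2.9  1.3 35.5] turn 0.008
to [ 575. -195.  118.] yaw 0.6 move xyz [69.   0.7 -0. ] turn 0.000
[  0.3   7.5 -99.7]
```

send_rows:
  motion:
    - [[0, 1, 10], 0]
    - [[0, 1, 10], 0]
    - [[0, 1, 8], 0]
    - [[0, 1, 4], 0]
    - [[0, 0, 0], 0]

```text
time_s: 13.33
position: [0.5039, -0.1943, 0.1173]
tcp_rot: [[1.0, 0.021, 0.001], [0.02, -0.997, 0.076], [0.003, -0.076, -0.997]]
force: [-0.3, -0.8, 0.3]
opening: 0.005
```

```bash
python3 look.py 7
python3 - <<'E'
from plan import *
go([(np.array([.506,-.195,.118]),.6),(np.array([.575,-.195,.118]),.6)])
E
```

```text
t 13.3333 pos [ 503.9 -194.3  117.3] yaw 1.172466597582366 f [-0.3 -0.8  0.3]
[  0.1   7.6 -99.7]
scene [(array([235.5, 179.7]), 0.81)] [(array([229.4, 142.2]), 0.46)]
top [(array([317.5, 194.9]), 0.7)] [(array([433.4, 217.6]), 0.39)]
wrist [(array([538.2,  49.8]), 0.82)] [(array([461.4,   3.2]), 0.32)]
12 [237.9 180.8] [313.3 192.1] [562.8   7.6]
24 [236.8 178.7] [316.  192.9] [552.6  28.2]
36 [236.3 176.7] [318.5 194.1] [538.6  46.9]
48 [236.5 174.9] [320.6 195.9] [521.6  62.7]
t 13.7833 pos [ 504.3 -194.6  118.5] yaw 1.1651158856091461 f [ 0.5  0.4 -0.8]
to [ 506. -195.  118.] yaw 0.6 move xyz [1.7 0.5 0.5] turn 0.010
to [ 575. -195.  118.] yaw 0.6 move xyz [69.   0.7 -0. ] turn 0.000
```

View pics/sc7.png

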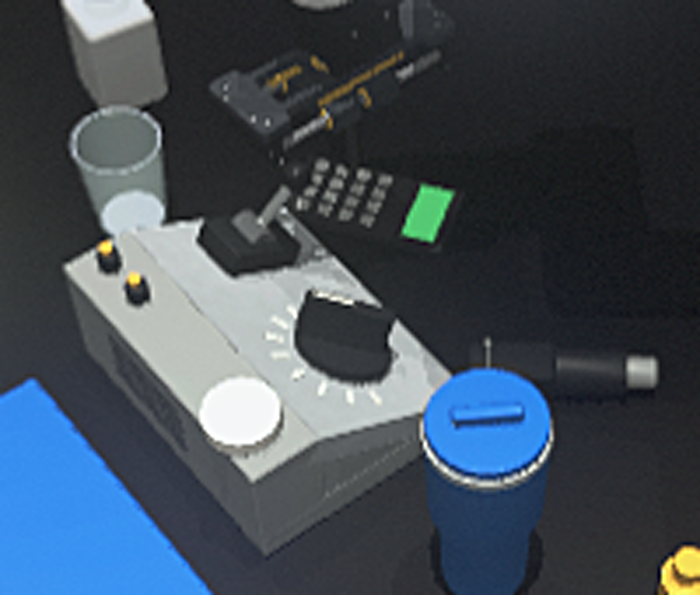

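View pics/wrist7.png

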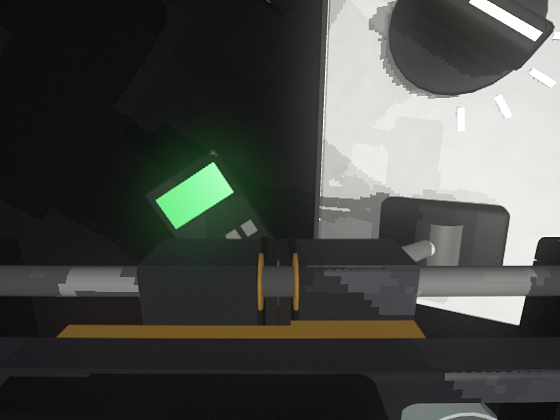

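send_rows:
  motion:
    - [[9, 0, 0], 0]
    - [[9, 0, 0], 0]
    - [[9, 0, 0], 0]
    - [[9, 0, 0], 0]
    - [[9, 0, 0], 0]

```text
time_s: 14.2
position: [0.5323, -0.1933, 0.119]
tcp_rot: [[0.999, 0.03, -0.045], [0.034, -0.996, 0.077], [-0.043, -0.078, -0.996]]
force: [-27.2, -10.2, 17.6]
opening: 0.004
```

Run:
```python
from plan import *
go([(np.array([.575,-.195,.118]),.6)])
```

```text
t 14.2 pos [ 532.3 -193.3  119. ] yaw 1.9284216250653943 f [-27.2 -10.2  17.6]
to [ 575. -195.  118.] yaw 0.6 move xyz [42.6  3.1  1. ] turn 0.023
```

```bash
python3 look.py 8
python3 - <<'E'
import cv2
cv2.imwrite('pics/z8.png',cv2.resize(cv2.imread('pics/scene8.png')[110:190,190:290],None,fx=7,fy=7,interpolation=cv2.INTER_CUBIC))
cv2.imwrite('pics/zt8.png',cv2.resize(cv2.imread('pics/top8.png')[160:260,300:400],None,fx=6,fy=6,interpolation=cv2.INTER_CUBIC))
E
```

```text
t 14.2 pos [ 532.3 -193.3  119. ] yaw 1.9284216250653943 f [-27.2 -10.2  17.6]
[ -4.5   7.7 -99.6]
scene [(array([235.7, 179. ]), 0.56)] [(array([232.9, 141.1]), 0.59)]
top [(array([298.4, 163.2]), 0.71)] [(array([322.7, 194.7]), 0.22)]
wrist [(array([485.1,  53.9]), 0.59)] []
12 [237.9 180.8] [313.3 192.1] [509.8   7.8]
24 [236.8 178.7] [316.  192.9] [500.  29.]
36 [236.3 176.7] [318.5 194.1] [486.5  48.2]
48 [236.5 174.9] [320.6 195.9] [470.1  64.4]
```

View pics/z8.png

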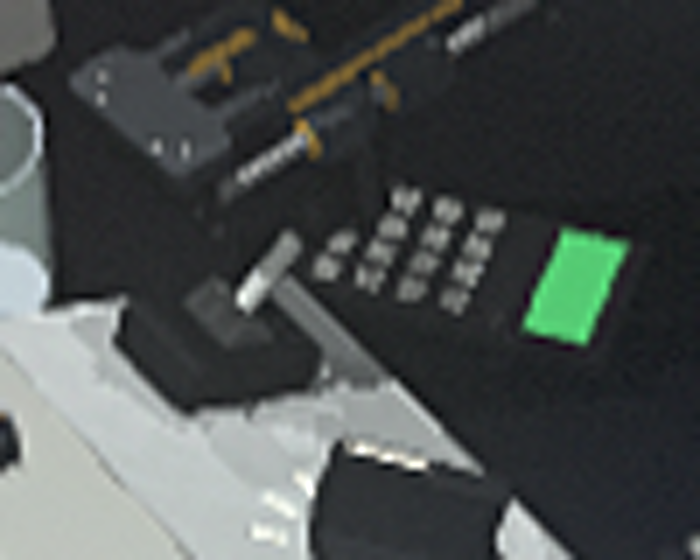

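View pics/wrist8.png

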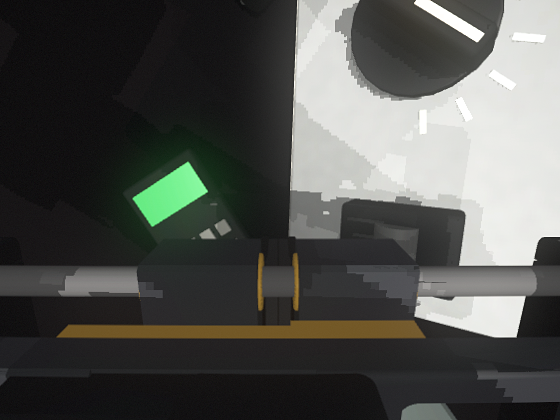

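The wrist forces run along the lever, so the fingertip is pressing on the ball's upper half. I'll back off, lower the tool, and push again.

send_rows:
  motion:
    - [[-10, 0, 0], 0]
    - [[-10, 0, 0], 0]
    - [[-10, -1, 0], 0]
    - [[0, -1, 8], 0]
    - [[0, -1, 8], 0]

```text
time_s: 15.07
position: [0.5019, -0.1921, 0.1054]
tcp_rot: [[0.999, 0.028, -0.04], [0.031, -0.997, 0.074], [-0.038, -0.075, -0.996]]
force: [0.2, -0.2, -0.1]
opening: 0.006
```

send_rows:
  motion:
    - [[0, 0, 5], 0]
    - [[0, 0, 5], 0]
    - [[0, 0, 0], 0]
    - [[0, 0, 0], 0]
    - [[0, 0, 0], 0]

```text
time_s: 15.48
position: [0.5029, -0.1895, 0.0909]
tcp_rot: [[0.999, 0.029, -0.042], [0.033, -0.997, 0.076], [-0.039, -0.078, -0.996]]
force: [-0.2, 0.1, -0.1]
opening: 0.013
```

```bash
python3 look.py 9
python3 - <<'E'
import cv2
cv2.imwrite('pics/z9.png',cv2.resize(cv2.imread('pics/scene9.png')[110:190,190:290],None,fx=7,fy=7,interpolation=cv2.INTER_CUBIC))
E
```

```text
t 15.4833 pos [ 502.9 -189.5   90.9] yaw 1.8687903665388739 f [-0.2  0.1 -0.1]
[ -4.2   7.6 -99.6]
scene [(array([238.5, 179.9]), 0.61)] [(array([230.7, 144. ]), 0.44)]
top [(array([318.1, 192.9]), 0.63)] [(array([317.7, 195.6]), 0.39)]
wrist [] []
12 [237.9 180.8] [313.3 192.1] [638.9  -9.8]
24 [236.8 178.7] [316.  192.9] [624.4  16.3]
36 [236.3 176.7] [318.5 194.1] [604.9  39.7]
48 [236.5 174.9] [320.6 195.9] [581.8  59.5]
```

View pics/z9.png

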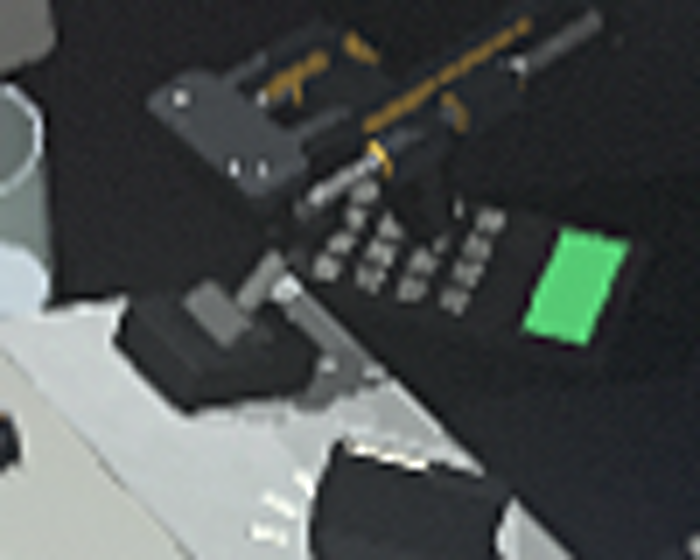

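send_rows:
  motion:
    - [[8, 1, 0], 0]
    - [[8, 1, 0], 0]
    - [[8, 0, -2], 0]
    - [[8, 0, -4], 0]
    - [[8, 0, -5], 0]

```text
time_s: 16.35
position: [0.531, -0.1906, 0.1007]
tcp_rot: [[0.997, 0.033, -0.076], [0.039, -0.996, 0.08], [-0.073, -0.083, -0.994]]
force: [-14.0, -4.7, 10.0]
opening: 0.004
```

Run:
```python
from plan import *
go([(np.array([.575,-.194,.128]),.6)]); print(bot.read_state()['tcp_rot'][:,2]*100)
```

```text
t 16.35 pos [ 531.  -190.6  100.7] yaw 2.2665566557346577 f [-14.   -4.7  10. ]
to [ 575. -194.  128.] yaw 0.6 move xyz [ 43.9   5.2 -27.3] turn 0.029
[ -7.6   8.  -99.4]
```

Run:
```python
from plan import *
C=cam('scene','scene10.png'); st=bot.read_state()
print(st['moment'],st['force'],np.array(st['tau']))
pos=np.array(st['position']);R=np.array(st['tcp_rot'])
q=proj(C,[pos,pos+R@[0.015,0,0],pos+R@[-.015,0,0],pos+R@[.015,0,-.03],pos+R@[.015,-.0095,-.03],pos+R@[0,0,-.07]]); print(q)
hin=pan-.078*l+.022*n
T=lambda v:Rz@v+t
lev=[T(hin+.06*(np.cos(a-.5)*n+np.sin(a-.5)*u)) for a in (0,.2,.4,.6,1.)]
print(proj(C,lev),proj(C,T(hin)))
im=C['image'].copy()
z=cv2.resize(im[110:190,190:290],None,fx=7,fy=7,interpolation=cv2.INTER_CUBIC)
z=cv2.convertScaleAbs(z,alpha=1.6,beta=25)
f=lambda p:tuple(int(v) for v in ((p-[190,110])*7+3))
for p_ in q[:5]: cv2.circle(z,f(p_),4,(0,0,255),1)
for p_ in proj(C,lev): cv2.circle(z,f(p_),4,(0,255,0),1)
cv2.circle(z,f(proj(C,T(hin))[0]),4,(255,255,0),1)
cv2.imwrite('pics/z10.png',z)
```

```text
[-0.4  2.4  0.2] [-17.1  -3.5  15.1] [  4.4 -35.8 -15.5   2.4  -3.2  -0. ]
[[242.  144. ]
 [238.  146.8]
 [246.  141.3]
 [236.1 139.7]
 [238.1 141.4]
 [237.7 126.9]]
[[234.8 140.5]
 [232.4 139.5]
 [229.5 139.2]
 [226.3 139.6]
 [219.2 142.5]] [[221.5 156.6]]
```

View pics/z10.png

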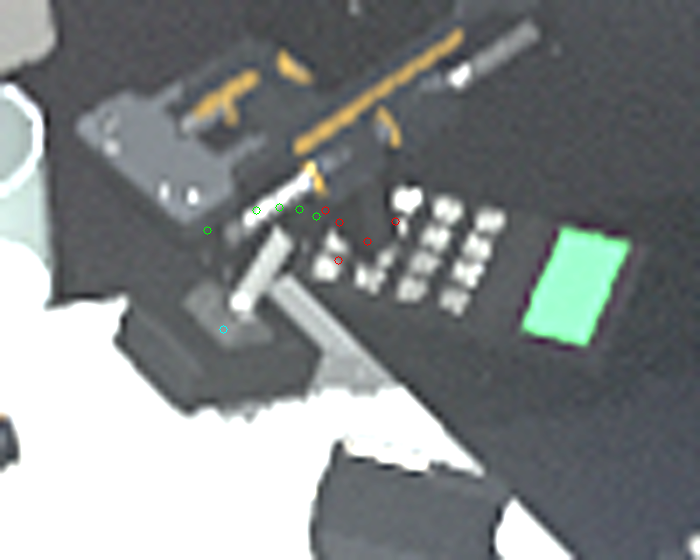

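The ball has to rise as it goes forward, so friction on the vertical finger face is jamming it. I'll follow the ball's arc, moving up and forward together.

send_rows:
  motion:
    - [[3, 0, -7], 0]
    - [[5, 0, -7], 0]
    - [[6, 0, -6], 0]
    - [[7, 0, -5], 0]
    - [[7, 0, -4], 0]

```text
time_s: 16.82
position: [0.5596, -0.1908, 0.1302]
tcp_rot: [[0.995, 0.034, -0.09], [0.041, -0.996, 0.084], [-0.086, -0.087, -0.992]]
force: [-2.4, -0.7, 4.3]
opening: 0.006
```

Run:
```python
from plan import *
go([(np.array([.575,-.194,.128]),.6)]); print(bot.read_state()['tcp_rot'][:,2]*100)
```

```text
t 16.8167 pos [ 559.6 -190.8  130.2] yaw 2.369715411369096 f [-2.4 -0.7  4.3]
to [ 575. -194.  128.] yaw 0.6 move xyz [15.2  3.8  2.2] turn 0.031
[ -9.    8.4 -99.2]
```

Progress. I'll keep pushing forward with a little upward motion.

send_rows:
  motion:
    - [[6, 0, -2.5], 0]
    - [[6, 0, -2], 0]
    - [[6, 0, -1.5], 0]
    - [[6, 0, -1], 0]
    - [[0, 0, 0], 0]

```text
time_s: 17.23
position: [0.5772, -0.1908, 0.1358]
tcp_rot: [[0.992, 0.038, -0.118], [0.048, -0.995, 0.082], [-0.114, -0.087, -0.99]]
force: [0.9, -0.2, -0.5]
opening: 0.005
```

Run:
```python
from plan import *
go([(np.array([.575,-.194,.128]),.6)]); print(bot.read_state()['tcp_rot'][:,2]*100)
C=cam('scene','scene11.png')
cv2.imwrite('pics/z11.png',cv2.convertScaleAbs(cv2.resize(C['image'][110:190,190:290],None,fx=7,fy=7,interpolation=cv2.INTER_CUBIC),alpha=1.5,beta=25))
print(place_of('scene','switch_tip'))
```

```text
t 17.2333 pos [ 577.2 -190.8  135.8] yaw 2.761764401272239 f [ 0.9 -0.2 -0.5]
to [ 575. -194.  128.] yaw 0.6 move xyz [-2.4  3.1  7.8] turn 0.038
[-11.8   8.2 -99. ]
[{'xy': [215.6, 142.6], 'p': 0.57}, {'xy': [344.3, 262.3], 'p': 0.5}]
```

View pics/z11.png

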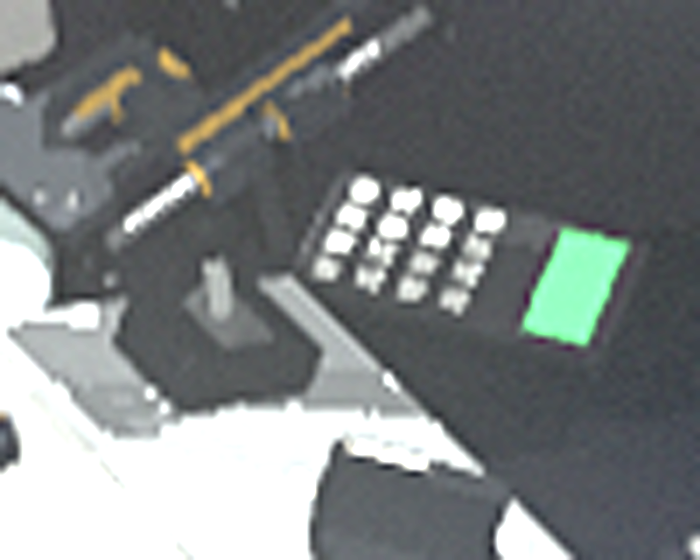

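The lever is almost upright, with its rod running from (225,315) to (213,262) in the zoom. One more gentle push to check it is against its stop.

send_rows:
  motion:
    - [[4, 0, -0.5], 0]
    - [[4, 0, -0.5], 0]
    - [[4, 0, -0.5], 0]
    - [[4, 0, 0], 0]
    - [[0, 0, 0], 0]

```text
time_s: 17.75
position: [0.5762, -0.1908, 0.1361]
tcp_rot: [[0.986, 0.039, -0.161], [0.053, -0.995, 0.084], [-0.157, -0.091, -0.983]]
force: [0.4, -0.1, 0.9]
opening: 0.003
```

send_rows:
  motion:
    - [[-10, 0, 0], 0]
    - [[-15, 0, 0], 0]
    - [[-15, 0, 0], 0]
    - [[-10, 0, -15], 0]
    - [[-5, 0, -30], 0]

```text
time_s: 18.17
position: [0.5288, -0.195, 0.1826]
tcp_rot: [[0.987, 0.039, -0.157], [0.054, -0.995, 0.09], [-0.153, -0.097, -0.983]]
force: [0.3, 0.7, -0.2]
opening: 0.007
```

send_rows:
  motion:
    - [[-10, 0, -35], 0]
    - [[-10, 0, -35], 0]
    - [[-10, 0, -35], 0]
    - [[-10, 0, -25], 0]
    - [[0, 0, 0], 0]

```text
time_s: 18.58
position: [0.5135, -0.2101, 0.3247]
tcp_rot: [[0.989, 0.041, -0.139], [0.053, -0.995, 0.086], [-0.135, -0.092, -0.987]]
force: [0.1, -0.2, 0.4]
opening: -0.001
```

```bash
python3 look.py 12
python3 - <<'E'
import cv2
b=cv2.imread('pics/top12.png')[130:270,180:460]
cv2.imwrite('pics/zt12.png',cv2.resize(b,None,fx=2.8,fy=2.8,interpolation=cv2.INTER_CUBIC))
E
```

```text
t 18.5833 pos [ 513.5 -210.1  324.7] yaw 3.063877498474997 f [ 0.1 -0.2  0.4]
[-13.9   8.6 -98.7]
scene [(array([233.2, 179.5]), 0.64)] [(array([217.2, 145.2]), 0.67)]
top [(array([320.5, 195.5]), 0.97)] [(array([356.9, 199.4]), 0.55)]
wrist [(array([423.2,  97.6]), 0.85)] [(array([393.8, 196.2]), 0.98)]
12 [237.9 180.8] [313.3 192.1] [428.5  77.6]
24 [236.8 178.7] [316.  192.9] [424.7  86.5]
36 [236.3 176.7] [318.5 194.1] [419.3  94.5]
48 [236.5 174.9] [320.6 195.9] [412.7 101.4]
```

View pics/sc12.png

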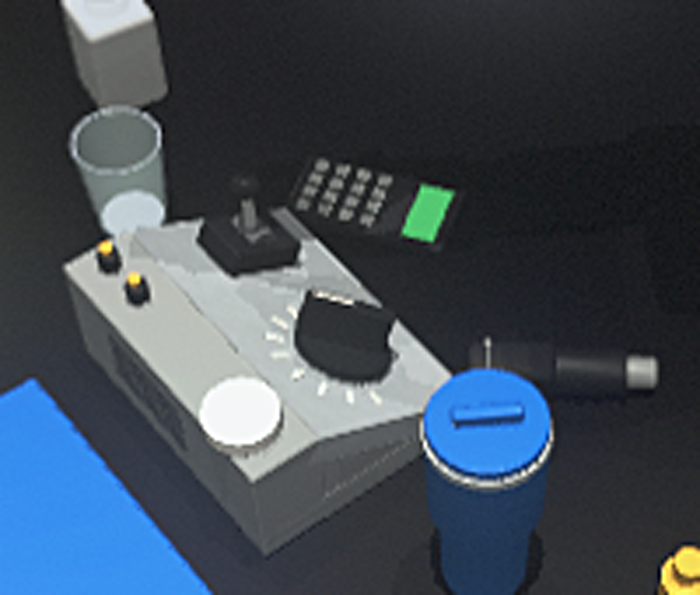

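View pics/zt12.png

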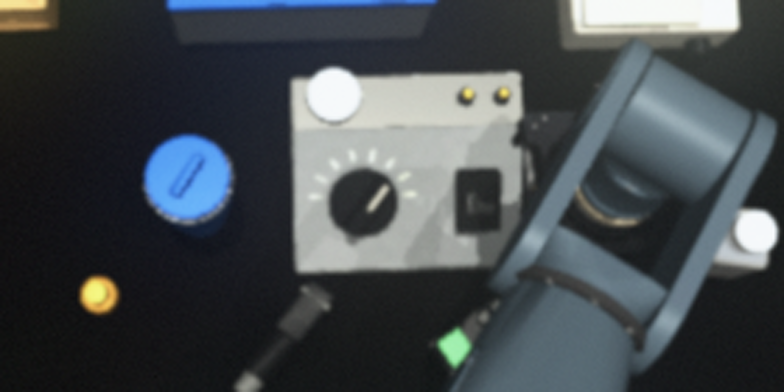

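View pics/wrist12.png

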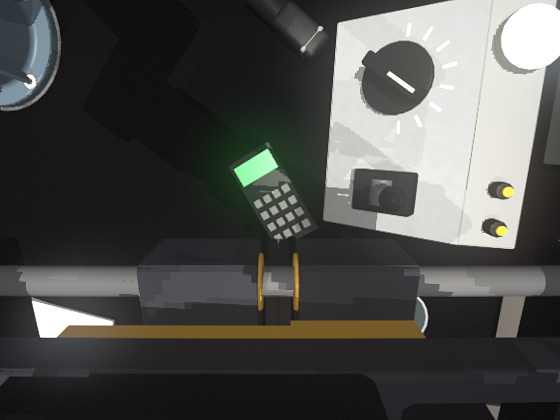

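The knob points at the sixth tick, the lever is up and the bystanders are in place. A quick numeric check of the lever angle before I hand in.

Run:
```python
from plan import *
C={m:cam(m,m+'13.png') for m in ('scene','top','wrist')}
hin=pan-.078*l+.022*n
for m in C: print(m,[(np.array(r['xy']),round(r['p'],2)) for r in place_of(m,'switch_tip')[:1]],[proj(C[m],Rz@(hin+.06*(np.cos(a-.5)*n+np.sin(a-.5)*u))+t)[0] for a in (.6,.8,1)])
print(bot.read_state()['force'],bot.read_state()['qvel'])
```

```text
scene [(array([217.9, 143.6]), 0.66)] [array([226.3, 139.6]), array([222.8, 140.8]), array([219.2, 142.5])]
top [(array([358. , 247.2]), 0.55)] [array([354.8, 206.1]), array([354.8, 202.1]), array([354.6, 198.2])]
wrist [(array([392. , 198.1]), 0.95)] [array([370.8, 198.3]), array([383.1, 199.5]), array([395.7, 200.4])]
[0.2 0.  0.4] [ 0.  -0.2 -0.1 -0.   0.1  0.1]
```

```bash
python3 -c "
from rig import bot
print(bot.hand_in(), bot.read_state()['time_s'])"
```

```text
the job is handed in; nothing more can be done
the job is handed in; nothing more can be done
```

The selector is three clicks clockwise of its start and resting in that click. The switch lever is up against its stop, and I've handed the job in at about 19 s of the 45 s.

- **Selector:** It started at the third position, 36° anticlockwise of up. I pushed the bar round with closed fingers. In the last pictures it points about 36° clockwise of up, at the sixth tick. The last three readings of its nose were within 3–5 px of the predicted position.
- **Switch:** My first two pushes jammed. The finger force ran along the lever, because the ball has to rise as it goes forward. The wrist force readings at the ends of those pushes were at most about 34 N. Following the ball's arc worked, and a last gentle push moved it no further. The scene and wrist views put the lever at about 0.95–1.05 rad. The top view's lever reading landed on the calculator, so I ignored it.
- **Rest of the bench:** At the end the arm was clear of everything, with wrist force near zero. The bystanders visible in the last pictures looked unmoved, though I judged this by eye and did not measure it. The beaker was hidden in the top view, so I checked it in the scene view only.
- **Tool tilt:** The tool drifted about 9° from vertical while pushing, with no sign that it touched anything else.

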